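# Refit the start knob of a drying-cabinet control box

## Task

Finish refitting the control box: first turn the orange turnbutton its full quarter turn so that its arm lies across the white cover and secures it. Then take the loose black knob, turn it so that the flat in its socket (on the white pointer's side) matches the flat of the brass shaft, push it fully onto the shaft, press it in against the shaft's spring to the stop, and finish there, still holding the knob pressed in. Leave the cover shut and the wax pot and the red thread where they are.

Things in the scene. Friction and masses are not known exactly. Their poses are not given: they have to be found in the camera images.
- control_box: White box with grey top panel, fixed on the worktop, 130 (x) by 240 (y) by 60 mm high; origin at the centre of its underside, z up. In its frame: turnbutton pivot at x 0, y -15; shaft axis at x 0, y +75; white cover, 5 mm thick, on the panel from y -112 to -35, x -50 to +50 mm.
- cover (a joint): Hinge of the white cover, rad; 0 = shut (as it starts), grows as it lifts. It lies shut by its own weight; its hinge is on the side away from the turnbutton.
- turnbutton (a joint): Stiff hinge of the orange turnbutton, rad, about the vertical; 0 = open (arm along the box's +x, beside the cover), grows clockwise seen from above to 1.571 = stop, arm across the cover (along the box's -y). Starts between 0 and 0.35; needs about 0.06 N m and stays where it is left.
- turnbutton_ridge (a point): Centre of the top of the turnbutton's thumb ridge, on the pivot, 31 mm above the box's panel. x points along the arm, z up. The ridge is 30 mm long (x), 11 thick (y) and 20 high; under it the flat arm, 16 mm wide, has its top 11 mm above the panel and reaches 48 mm out from the pivot.
- shaft_tip (a point): Centre line of the brass D shaft at its top end, 20 mm above the panel when not pressed. The shaft is 12 mm across, with one flat along its whole length, 3 mm from the axis on the -x side of this frame; z up; top edge chamfered 1.5 mm. It can turn with its spindle, but stiffly (0.1 N m).
- shaft (a joint): How far the D shaft is pushed down into the box, m: 0 = out (as it starts), 0.006 = at the stop. Its spring needs about 4 N to start moving and 8.5 N at the stop. It springs back when let go.
- knob: Loose black knob, upright, 45 g; origin: centre of underside, z up. Skirt 46 mm across, 14 high; on it a bar grip 42 long (x), 14 thick (y), from 14 to 36 mm high, white pointer at its -x end. D socket: 13.6 mm across, 12 deep, chamfered, flat on the -x side 3.8 mm from the axis. Fits when its x axis points as shaft_tip's x (0.15 rad). Underside over panel: 8 mm fully on, 2 mm pressed in.
- wax_pot: Bystander: low round pot with a tan lid, 62 mm across, 35 mm high; origin at the centre of its underside.
- red_thread: Bystander: reel of red thread standing upright, 31 mm across, 43 mm high; origin at the centre of its underside.
Mind the look-alikes: they are no part of the job. Of the things shaped like the knob, the black one is meant.

How it is judged:
By the outcome, as a careful person would: the job done as asked, in the order asked, and still so for the second after the job is handed in, while the arm keeps its last pose, push and grip.
It also fails if it takes over 54 s, if anything falls off the work surface, if the arm or the gripper's body presses on something with over 40 N, if the wrist force passes 120 N, or if a joint passes its speed limit or range.

## Robot

A 7-joint arm with a two-finger parallel gripper is mounted at the origin on a cart in front of the work surface, level with it; the furniture and walls round the work are solid. World frame = base frame: x ahead of the robot, y to its left, z up, the work surface at z = 0. Lengths are in m, angles in rad, forces in N, time in s.
With the tool pointing down it reaches from about 0.35 to 0.9 m from the base axis. Payload 7.2 kg.
Tool frame: the origin (TCP) lies at the very end of the fingers, on their centre line; the grasp point (between the pads) lies ctrl.grip_depth behind it (ctrl.grip_depth is the distance from the TCP to the grasp point, in m); y points along the fingers, x is the direction in which the jaws open and shut, and the axes are right-handed (so a half turn about y gives the same grasp; the last joint's range is limited). The gripper opens to 85 mm and grips with 20 to 120 N. Pads are 22 mm wide; open, the fingers measure 114 mm over their backs; the gripper's body (76 mm by 85 mm) begins 54 mm behind the grasp point. The pads swing forward as they close: fully open they stand 13 mm farther back than shut.
Start: joints at [-1.342, 0.411, -0.013, 1.596, 0.006, 1.134, -0.082], TCP at [0.183, 0.598, 0.231] pointing down, gripper open.
Joint ranges: [-2.95, 2.95], [-0.29, 1.99], [-1.47, 1.44], [0.14, 2.54], [-1.03, 4.17], [0.13, 1.85], [-2.86, 2.86]. Speed limits (rad/s): [2.39, 2.39, 3.01, 3.01, 3.14, 3.14, 3.14].

## Interface

Orientations are given as a rotation vector (axis times angle).
In Python, from rig import ctrl gives the robot as it stands.
- The arm moves only by the shell command python3 -m inch 'ROWS'. ROWS is JSON, one flat list of numbers, 7 for each row, row after row: the opening, from 0 (shut) to 1 (fully open), then the shift along the tool's x, y, z in units of 30 mm (1.0 is 30 mm), then the turn, a rotation vector about the tool's x, y, z in units of 6 degrees (1.0 is 6 degrees). A call has exactly 8 rows; each row shifts and turns the commanded pose from where the row before left it, along the tool's axes as they then stand; what a row does not reach is not made up. A row lasts 1/12 s, in which the tool goes at most 41.7 mm and 7.16 degrees, less where a joint would pass 70% of its speed; a pose out of reach is approached as far as the arm can. A call is refused whole if a number of a shift passes 1 or a number of a turn 1, either way. A call with a gripper value outside its range is refused whole. The fingers move at their own pace and stop on an object; the grip force is fixed at half the most. Time passes only in rows, so rows that do not move let the fingers close, or fill a call up. It gives the time, the measured TCP pose, the force and the opening at its end, in the units of the state.
- ctrl.get_obs(): the state, without advancing time (a new reading comes with each control period).
- ctrl.grab_frame(name): name is "side" or "top"; returns the picture (400x640x3 uint8, red, green, blue); there is no depth.
- ctrl.camera_info(name): a dict with "fx", "fy", "cx", "cy" (pixels), "camera_from_world" (4x4, takes a point from world to camera coordinates). Camera axes: x right, y down, z forward; pixel columns grow to the right and rows downward; lengths in m; the calibration is good to about 2 mm. A picture is of the moment at which its call begins. camera_info takes no time and is no camera call.
- ctrl.finish_job(): hands the job in, once; it reports no verdict.
Trained networks look in the newest picture that a camera, given by its name, has taken for a name from the list of things; names that differ only in an ending like _2 or _b are one class to them, and where a whole thing is asked for, a point or a joint stands for the part that bears it (a point fixed in the world has none). Each returns a list of dicts, best first, with "score" (0 to 1); they miss things now and then, are a little off and sometimes report something else, mostly with a low value. They report only what shows in the picture. A call takes as long as a camera call. They do not tell look-alikes from the thing itself.
- ctrl.boxes_of(camera, target): "bbox" ([left, top, right, bottom] in pixels, round what is visible of it).
- ctrl.trace(camera, target): "region" (400x640 bool, what is visible of it) and "bbox" ([left, top, right, bottom] in pixels, round what is visible of it).
- ctrl.landmark_of(camera, target): "position" ([column, row] in pixels: a listed point, or the origin of a listed thing).
The state is a dict: "time_s": time; "joint_pos": joint angles; "joint_velocities": joint speeds; "tau": joint torques, N m; "ee_pos": TCP position; "tool_rot": TCP orientation; "force": force on the tool from outside, world axes, zero at the start; "wrist_torque": the same for the moment, N m; "grip_width": finger opening in m.
Only numpy, scipy, OpenCV 4.12 (cv2) and the standard library are available. Lean on these libraries where they do the work, as an engineer would, in place of code of your own. Each camera call takes 0.05 s, during which the arm holds its last target. There are 200 camera calls.

## Working session

There is one attempt and no reset: what is moved stays moved. The work goes in short steps, Python scripts to look and compute and a shell command to move; the robot and the scene stay as the last step left them, time stands still between calls to the robot, and variables do not carry over. Pictures are saved under pics/ and viewed, about 8 in all and at most 12, crops included, and the job is handed in when it is done.

```bash
mkdir -p pics; ls; cat > h.py <<'E'
import numpy as np, cv2
from rig import ctrl
from scipy.spatial.transform import Rotation as R
def ray(cam,px):
    i=ctrl.camera_info(cam); T=np.array(i["camera_from_world"]); Rm=T[:3,:3]; o=-Rm.T@T[:3,3]
    d=Rm.T@np.array([(px[0]-i["cx"])/i["fx"],(px[1]-i["cy"])/i["fy"],1.]); return o,d/np.linalg.norm(d)
def atz(cam,px,z):
    o,d=ray(cam,px); return o+d*(z-o[2])/d[2]
def tri(a,b):
    o1,d1=ray("side",a); o2,d2=ray("top",b)
    s=np.linalg.lstsq(np.c_[d1,-d2],o2-o1,rcond=None)[0]; p,q=o1+s[0]*d1,o2+s[1]*d2
    return (p+q)/2, np.linalg.norm(p-q)
def proj(cam,P):
    i=ctrl.camera_info(cam); T=np.array(i["camera_from_world"]); c=T[:3,:3]@np.array(P)+T[:3,3]
    return np.array([i["fx"]*c[0]/c[2]+i["cx"], i["fy"]*c[1]/c[2]+i["cy"]])
def save(cam,n,crop=None,k=1):
    f=ctrl.grab_frame(cam)[:,:,::-1]
    if crop: l,t,r,b=crop; f=f[t:b,l:r]
    cv2.imwrite(f"pics/{n}.png",cv2.resize(f,None,fx=k,fy=k,interpolation=cv2.INTER_CUBIC))
E
python3 - <<'E'
from h import *
np.set_printoptions(precision=4,suppress=True)
fs=[ctrl.grab_frame(c)[:,:,::-1] for c in("side","top")]
cv2.imwrite("pics/a.png",fs[0]);cv2.imwrite("pics/b.png",fs[1])
for c in("side","top"):
    o,d=ray(c,(320,200)); print(c,o,d)
    for t in("control_box","turnbutton_ridge","shaft_tip","knob","wax_pot","red_thread"):
        print(c,t,[(round(x["score"],2),np.round(x["position"])) for x in ctrl.landmark_of(c,t)])
o=ctrl.get_obs(); print(o["ee_pos"],o["tool_rot"],R.from_rotvec(o["tool_rot"]).as_matrix(),o["grip_width"],ctrl.grip_depth,o["time_s"])
E
```

```text
pics
side [ 0.4593 -1.0262  0.667 ] [-0.0077  0.7805 -0.6251]
side control_box [(0.74, array([350., 247.]))]
side turnbutton_ridge [(0.79, array([348., 223.])), (0.75, array([391., 188.])), (0.54, array([290., 230.]))]
side shaft_tip [(0.54, array([350., 197.]))]
side knob [(0.82, array([246., 235.])), (0.78, array([288., 225.])), (0.67, array([264., 208.])), (0.67, array([249., 267.]))]
side wax_pot [(0.56, array([388., 189.]))]
side red_thread [(0.73, array([288., 265.]))]
top [ 0.3635 -0.2859  0.9463] [ 0.1291 -0.012  -0.9916]
top control_box [(0.93, array([349., 190.]))]
top turnbutton_ridge [(0.49, array([358., 182.]))]
top shaft_tip [(0.64, array([347., 187.])), (0.41, array([317., 181.]))]
top knob [(0.92, array([389., 284.])), (0.86, array([337., 296.])), (0.84, array([325., 252.])), (0.6, array([292., 282.]))]
top wax_pot [(0.94, array([246., 135.]))]
top red_thread [(0.67, array([372., 245.]))]
[0.1828 0.5977 0.2313] [-1.335  -0.9879  0.9878] [[ 0.2924  0.     -0.9563]
 [ 0.9563  0.0001  0.2924]
 [ 0.0001 -1.     -0.    ]] 0.08546747656044937 0.0187 0.7
```

View pics/a.png

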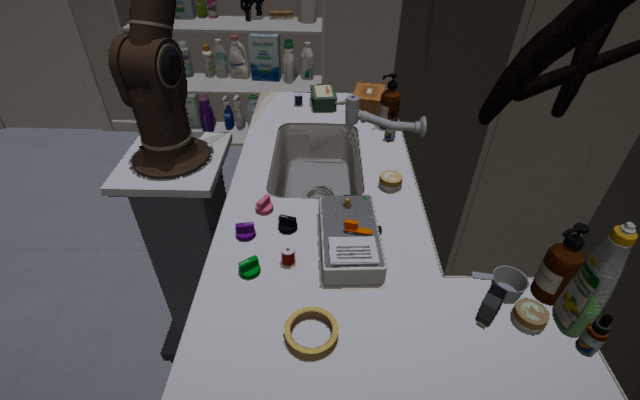

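View pics/b.png

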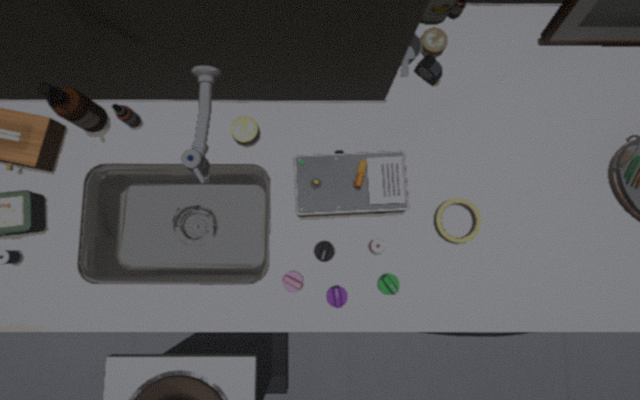

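The black knob is at side (288,225) and top (325,252). Its look-alikes in the top view are purple (337,296), green (389,284) and pink (292,282). The box is near top (350,183), the turnbutton near (360,173) and the shaft near (317,183). I'll check this in close crops.

```bash
python3 - <<'E'
from h import *
np.set_printoptions(precision=4,suppress=True)
a=ctrl.grab_frame("top")[140:270,285:415,::-1]; b=ctrl.grab_frame("side")[185:290,270:390,::-1]
a=cv2.resize(a,(600,600),interpolation=cv2.INTER_CUBIC)
a=cv2.convertScaleAbs(a,alpha=1.6,beta=10)
cv2.imwrite("pics/c.png",a);cv2.imwrite("pics/d.png",cv2.resize(b,(685,600),interpolation=cv2.INTER_CUBIC))
for c in("side","top"):
    for t in("control_box","turnbutton","knob"):
        for x in ctrl.trace(c,t):
            m=x["region"].astype(np.uint8); r=cv2.minAreaRect(cv2.findNonZero(m)); print(c,t,round(x["score"],2),np.round(x["bbox"]),np.round(r[0],1),np.round(r[1],1),round(r[2],1), np.round(cv2.boxPoints(r)).tolist() if t=="control_box" else "")
print("knob o",tri((288,227),(325,252)),atz("top",(325,252),.02),atz("side",(288,227),.02))
for p in((317,183),(360,174)): print(atz("top",p,.08),atz("top",p,.09))
for p in [(195,160),(205,70)]: print("faucet",atz("top",p,.2))
print("faucet top",tri((423,127),(193,158)))
E
```

```text
side control_box 0.82 [320. 197. 388. 287.] [351.9 239.9] [90. 65.] 88.3 [[318.0, 196.0], [383.0, 194.0], [386.0, 284.0], [321.0, 286.0]]
side turnbutton 0.73 [341. 221. 373. 237.] [357.  226.5] [28.6 14. ] 3.2 
side knob 0.91 [234. 222. 256. 243.] [244.5 232. ] [20. 19.] 90.0 
side knob 0.64 [256. 193. 274. 216.] [263.5 204.5] [17. 15.] 90.0 
side knob 0.61 [237. 252. 259. 280.] [249.3 268.1] [21.  24.6] 63.4 
side knob 0.57 [280. 215. 298. 230.] [287.  224.5] [19. 18.] 90.0 
side knob 0.52 [280. 245. 298. 268.] [287.6 256. ] [22.6 14.3] 85.2 
side knob 0.39 [378. 173. 399. 193.] [389.5 181. ] [22. 23.] 90.0 
top turnbutton 0.73 [353. 158. 366. 186.] [360.4 173.2] [ 6.8 26.9] 14.0 
top knob 0.93 [379. 273. 401. 294.] [388.5 283.5] [21. 21.] 90.0 
top knob 0.83 [317. 242. 337. 260.] [324. 251.] [20. 20.] 90.0 
top knob 0.79 [284. 272. 303. 291.] [293.  281.5] [21. 20.] 90.0 
top knob 0.73 [325. 288. 348. 306.] [337.5 296.5] [19. 19.] 90.0 
knob o (array([ 0.3733, -0.308 ,  0.0065]), np.float64(0.004902624671458039)) [ 0.3708 -0.308   0.02  ] [ 0.3775 -0.3224  0.02  ]
[ 0.5117 -0.2902  0.08  ] [ 0.51   -0.2902  0.09  ]
[ 0.5309 -0.3794  0.08  ] [ 0.529  -0.3784  0.09  ]
faucet [ 0.5325 -0.071   0.2   ]
faucet [ 0.7025 -0.0824  0.2   ]
faucet top (array([ 0.636 , -0.0608,  0.1427]), np.float64(0.17132414836600077))
```

View pics/c.png

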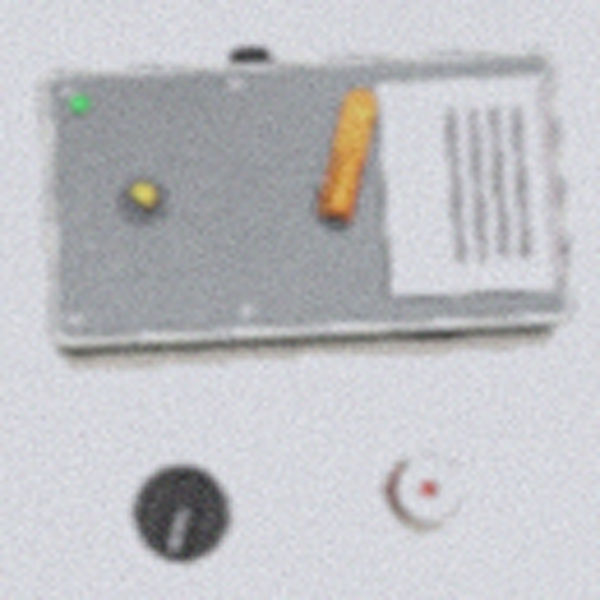

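View pics/d.png

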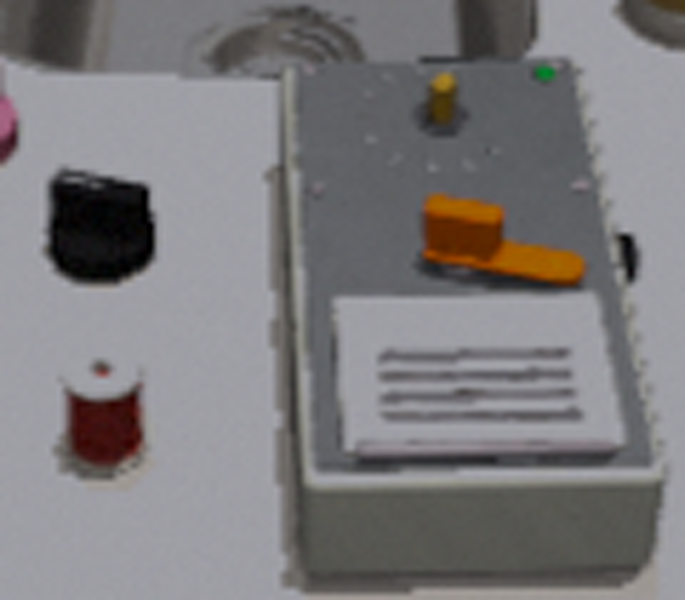

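Both crops confirm it: black knob with its white pointer towards -x, orange turnbutton arm towards +x, and brass shaft. Next I'll average frames to find the flat's direction and fit the box pose.

```bash
python3 - <<'E'
from h import *
from scipy.optimize import least_squares
np.set_printoptions(precision=4,suppress=True)
T=np.mean([ctrl.grab_frame("top") for _ in range(10)],0); S=np.mean([ctrl.grab_frame("side") for _ in range(10)],0)
np.save("T0.npy",T);np.save("S0.npy",S)
def crop(I,c,h,n=300):
    x,y=c; a=I[y-h:y+h,x-h:x+h,::-1]; a=(a-a.min())/(a.max()-a.min())*255
    return cv2.resize(a.astype(np.uint8),(n,n),interpolation=cv2.INTER_CUBIC)
cv2.imwrite("pics/e.png",np.vstack([np.hstack([crop(T,(317,182),8),crop(S,(348,200),8)]),np.hstack([crop(T,(324,251),14),crop(S,(288,224),14)])]))
t=lambda x,y:(285+x*130/600,140+y*130/600); s=lambda x,y:(270+x*120/685,185+y*105/600)
O=[("top",t(58,82),(.065,.12,.06)),("top",t(548,62),(.065,-.12,.06)),("top",t(60,335),(-.065,.12,.06)),("top",t(567,315),(-.065,-.12,.06)),
("top",t(145,192),(0,.075,.08)),("side",s(443,80),(0,.075,.08)),("side",s(463,208),(0,-.015,.091)),
("side",s(288,68),(-.065,.12,.06)),("side",s(305,485),(-.065,-.12,.06)),("side",s(660,468),(.065,-.12,.06))]
def W(p,q): c,n=np.cos(p[2]),np.sin(p[2]); return np.array([p[0]+c*q[0]-n*q[1],p[1]+n*q[0]+c*q[1],q[2]+p[3]])
f=lambda p:np.r_[np.concatenate([proj(c,W(p,q))-u for c,u,q in O]),p[3]*500]
r=least_squares(f,[.5,-.37,0,0],loss="soft_l1"); print(r.x); print(f(r.x)[:-1].reshape(-1,2))
for n,q in(("ridge",(0,-.015,.091)),("shaft",(0,.075,.08)),("armend",(.048,-.015,.071))):
    w=W(r.x,q); print(n,w,proj("top",w),proj("side",w))
print("shaft tri",tri(s(443,80),t(145,192)))
print(ctrl.get_obs()["time_s"])
E
```

```text
[ 0.5196 -0.3632  0.0485 -0.0016]
[[-3.9343 -3.9437]
 [ 1.6034 -4.6164]
 [-1.9067  1.7065]
 [ 2.1989  0.7038]
 [-0.3196 -0.4525]
 [-0.3142  0.6945]
 [-0.0002  0.4503]
 [-1.5577 -1.9355]
 [-0.9207 -0.5781]
 [ 1.8637  1.0677]]
ridge [ 0.5203 -0.3782  0.0894] [359.9519 178.2132] [351.1092 221.8503]
shaft [ 0.5159 -0.2883  0.0784] [316.097  181.1475] [347.2916 199.6945]
armend [ 0.5682 -0.3759  0.0694] [357.5603 157.5761] [372.4908 228.3425]
shaft tri (array([ 0.5155, -0.2889,  0.0807]), np.float64(0.0019516813530246861))
2.1
```

View pics/e.png

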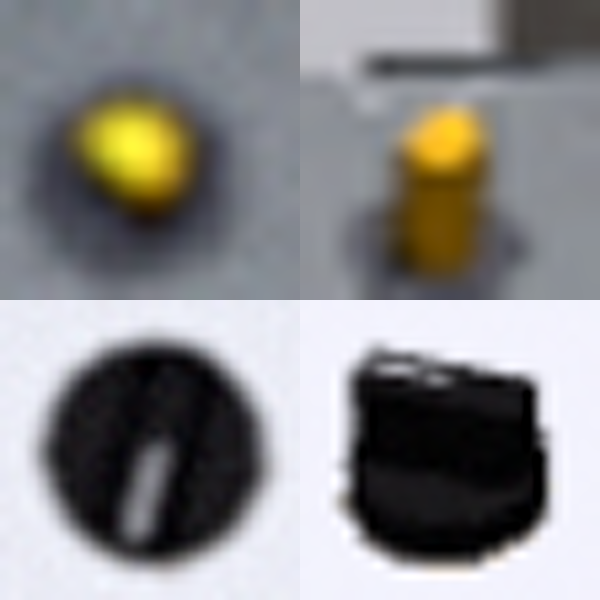

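```bash
cat > fit.py <<'E'
from h import *
from scipy.optimize import minimize
np.set_printoptions(precision=4,suppress=True)
def rot(y): c,s=np.cos(y),np.sin(y); return np.array([[c,-s],[s,c]])
def ext(poly,z0,z1): return np.array([[*p,z] for p in poly for z in(z0,z1)])
def rect(x0,x1,w): return [(x0,-w),(x1,-w),(x1,w),(x0,w)]
def circ(r,n=40): a=np.linspace(0,2*np.pi,n); return list(zip(r*np.cos(a),r*np.sin(a)))
def render(cam,parts,x,y,yaw,win,k=8):
    l,t,r,b=win; m=np.zeros(((b-t)*k,(r-l)*k),np.uint8)
    for P in parts:
        Q=np.c_[P[:,:2]@rot(yaw).T+[x,y],P[:,2]]
        u=np.array([proj(cam,q) for q in Q]); u=((u+.5-[l,t])*k*16).astype(np.int32)
        cv2.fillConvexPoly(m,cv2.convexHull(u),255,shift=4)
    m=cv2.resize(m,(r-l,b-t),interpolation=cv2.INTER_AREA).astype(float)/255
    return cv2.GaussianBlur(m,(0,0),.5)
def fit(obs,parts,p0,shift=True):
    # obs: list of (cam,softmask,win); params x,y,yaw (+ pixel shift independent not used)
    f=lambda p:sum(((render(c,parts,p[0]/100,p[1]/100,p[2],w)-m)**2).sum() for c,m,w in obs)
    q0=np.array([p0[0]*100,p0[1]*100,p0[2]]); S=np.vstack([q0,q0+[.8,0,0],q0+[0,.8,0],q0+[0,0,.25]])
    r=minimize(f,q0,method="Nelder-Mead",options=dict(initial_simplex=S,xatol=.005,fatol=.005)); return r.x*[.01,.01,1],r.fun
def soft(v,lo,hi): return np.clip((v-lo)/(hi-lo),0,1)
E
cat > m.py <<'E'
from fit import *
I={"top":np.load("T0.npy"),"side":np.load("S0.npy")}
def ob(cam,win,fn,lo,hi): l,t,r,b=win; return (cam,soft(fn(I[cam][t:b,l:r]),lo,hi),win)
RB=lambda a:a[...,0]-a[...,2]
for c,w in(("top",(345,150,375,195)),("side",(335,212,380,242))):
    l,t,r,b=w; v=RB(I[c][t:b,l:r]); print(c,np.percentile(v,[5,50,90,97]))
tb=[ext(rect(-.008,.040,.008)+[(.048,0),(.046,.005),(.046,-.005)],.062,.071),ext(rect(-.015,.015,.0055),.071,.091)]
A=ob("top",(345,150,375,195),RB,10,80);B=ob("side",(335,212,380,242),RB,10,110)
for o in([A],[B],[A,B]): print("tb",fit(o,tb,(.52,-.378,-.2)))
dark=lambda a:-a.max(2)
kn=[ext(circ(.023),0,.014),ext(rect(-.021,.021,.007),.014,.036)]
A=ob("top",(308,235,340,268),dark,-130,-60);B=ob("side",(274,210,302,238),dark,-130,-60)
for o in([A],[B],[A,B]): print("knob",fit(o,kn,(.373,-.308,-.26)))
# pointer line
T=I["top"]; a=T[240:262,313:336].mean(2); ys,xs=np.where(a>0); 
w=np.clip(a-60,0,None); d=(xs-11)**2+(ys-11)**2; w=w.ravel()*(d<64)
c=np.array([xs@w,ys@w])/w.sum(); D=np.c_[xs,ys]-c; C=(D*w[:,None]).T@D; v=np.linalg.eigh(C)[1][:,1]; c=c+[313,240]
p,q=atz("top",c+4*v,.036),atz("top",c-4*v,.036); g=p-q; g=g if g[0]>0 else -g; print("pointer yaw",np.arctan2(g[1],g[0]),"c",atz("top",c,.036))
# D shaft top face
for r,fl in((.0045,.0015),(.006,.003),(.0053,.0022)):
    D=[ext([(x,y) for x,y in circ(r,120) if x>=-fl],.0795,.08)]
    A=ob("top",(309,174,325,190),RB,40,130)
    B=ob("side",(340,192,356,208),RB,70,150)
    for n,o in(("t",[A]),("s",[B])): print("D",r,n,fit(o,D,(.5155,-.289,-.74)))
for c,w in(("top",(309,174,325,190)),("side",(340,192,356,208))):
    l,t,r,b=w; print(RB(I[c][t+3:b-3,l+3:r-3]).astype(int))
print("disc",tri((423,127),(205,70)),"col",tri((352,97),(193,158)),tri((352,97),(200,175)))
E
python3 m.py
```

```text
top [-5.455 -4.1   64.6   78.853]
side [ -7.    -5.2  113.32 162.1 ]
tb (array([ 0.5199, -0.3771, -0.2338]), np.float64(12.271040837951816))Traceback (most recent call last):
  File "m.py", line 9, in <module>
    for o in([A],[B],[A,B]): print("tb",fit(o,tb,(.52,-.378,-.2)))
                                        ~~~^^^^^^^^^^^^^^^^^^^^^^
  File "fit.py", line 20, in fit
    r=minimize(f,q0,method="Nelder-Mead",options=dict(initial_simplex=S,xatol=.005,fatol=.005)); return r.x*[.01,.01,1],r.fun
    res = _minimize_neldermead(fun, x0, args, callback, bounds=bounds,
                               **options)
    fxr = func(xr)
    fx = function(np.copy(x), *(wrapper_args + args))
  File "fit.py", line 18, in <lambda>
    f=lambda p:sum(((render(c,parts,p[0]/100,p[1]/100,p[2],w)-m)**2).sum() for c,m,w in obs)
               ~~~^^^^^^^^^^^^^^^^^^^^^^^^^^^^^^^^^^^^^^^^^^^^^^^^^^^^^^^^^^^^^^^^^^^^^^^^^^
  File "fit.py", line 18, in <genexpr>
    f=lambda p:sum(((render(c,parts,p[0]/100,p[1]/100,p[2],w)-m)**2).sum() for c,m,w in obs)
                     ~~~~~~^^^^^^^^^^^^^^^^^^^^^^^^^^^^^^^^^^
  File "fit.py", line 12, in render
    u=np.array([proj(cam,q) for q in Q]); u=((u+.5-[l,t])*k*16).astype(np.int32)
                ~~~~^^^^^^^
  File "h.py", line 14, in proj
    i=ctrl.camera_info(cam); T=np.array(i["camera_from_world"]); c=T[:3,:3]@np.array(P)+T[:3,3]
ValueError: time passes only in moves, steps and waits
```

```bash
sed -i 's/^from rig import ctrl/from rig import ctrl\nfrom functools import cache\ninfo=cache(lambda c: ctrl.camera_info(c))/; s/i=ctrl.camera_info(cam)/i=info(cam)/' h.py
python3 m.py
```

```text
top [-5.455 -4.1   64.6   78.853]
side [ -7.    -5.2  113.32 162.1 ]
tb (array([ 0.5199, -0.3771, -0.2338]), np.float64(12.271040837951816))
tb (array([ 0.5196, -0.3759, -0.1216]), np.float64(46.42619928362866))
tb (array([ 0.5194, -0.3767, -0.2237]), np.float64(69.0133879450769))
knob (array([ 0.3737, -0.3055, -0.2242]), np.float64(3.330406502344199))
knob (array([ 0.3733, -0.3052, -0.2619]), np.float64(15.854262759526135))
knob (array([ 0.3735, -0.3053, -0.2712]), np.float64(19.43724239654657))
pointer yaw -0.27325808494828546 c [ 0.3652 -0.3035  0.036 ]
D 0.0045 t (array([ 0.5138, -0.2868, -0.7009]), np.float64(4.367950116980721))
D 0.0045 s (array([ 0.5145, -0.2869, -0.5964]), np.float64(0.35148311483693917))
D 0.006 t (array([ 0.5144, -0.2868, -0.7822]), np.float64(12.30714367977986))
D 0.006 s (array([ 0.5145, -0.2871, -0.5618]), np.float64(3.1293189944980115))
D 0.0053 t (array([ 0.5136, -0.287 , -0.5494]), np.float64(7.758356956861185))
D 0.0053 s (array([ 0.5147, -0.2865, -0.6379]), np.float64(1.3858125285400429))
[[-5 -5 -5 -5 -5 -5 -4 -4 -4 -5]
 [-4 -5 -4 -1 -1 -4 -5 -4 -4
[... 224 characters left out ...]
0 -3 -4 -4]
 [-3 -5 -3 -3 -1 -1 -4 -4 -4 -3]]
[[ -2  -2  -2  -3  -3  -2  -3  -4  -4  -4]
 [ -5  -4  -5  -4  -5  -5  -5  -5  -6  -5]
 [ -5  -5  -5   2  13  11   2  -4  -4  -5]
 [ -5  -5   0  44 101 106  43  -1  -5  -5]
 [ -6  -5  33  98 123 121  67   4  -5  -5]
 [ -4   0  30  94 110  97  54   2  -5  -6]
 [ -5   0  23  57  59  57  37   2  -5  -5]
 [ -4   0  23  55  59  57  27   1  -5  -5]
 [ -4   6  32  58  61  57  27   0  -5  -5]
 [ -4   6  30  57  59  57  19  -1  -5  -5]]
disc (array([ 0.7215, -0.0703,  0.1553]), np.float64(0.0023521120129003496)) col (array([ 0.5271, -0.0789,  0.2396]), np.float64(0.0001926904055821265)) (array([ 0.512 , -0.0917,  0.2426]), np.float64(0.029169018129565457))
```

```bash
python3 - <<'E'
from fit import *
I={"top":np.load("T0.npy"),"side":np.load("S0.npy")}
RB=lambda a:a[...,0]-a[...,2]
print([(info(c)["cx"],info(c)["cy"],info(c)["fx"]) for c in I])
def ob(cam,win,fn,lo,hi): l,t,r,b=win; return (cam,soft(fn(I[cam][t:b,l:r]),lo,hi),win)
def D(r,fl,z0,z1): return ext([(x,y) for x,y in circ(r,120) if x>=-fl],z0,z1)
F=[D(.006,.003,.062,.0785),D(.0045,.0015,.0785,.08)]
F2=[D(.006,.003,.068,.0785),D(.0045,.0015,.0785,.08)]
for y0 in(-.4,-1.0):
  for p in(F,F2): print("t",fit([ob("top",(309,174,325,190),RB,-4,58)],p,(.5145,-.287,y0)))
  print("s",fit([ob("side",(340,192,356,205),RB,70,120)],[D(.0045,.0015,.0795,.08)],(.5145,-.287,y0)))
  print("s2",fit([ob("side",(340,192,356,205),RB,-4,57)],F,(.5145,-.287,y0)))
E
```

```text
[(318.02700653840907, 195.46139517889324, 424.7964590858653), (323.8674645353458, 198.3313490183512, 403.384850227153)]
t (array([ 0.5152, -0.2875, -0.4979]), np.float64(1.3666080385780843))
t (array([ 0.515 , -0.2873, -0.5412]), np.float64(0.6638773177651853))
s (array([ 0.5146, -0.2869, -0.4981]), np.float64(0.230064434151855))
s2 (array([ 0.5149, -0.2841, -0.3384]), np.float64(0.8052892141399999))
t (array([ 0.5155, -0.2873, -0.543 ]), np.float64(1.4405006060314411))
t (array([ 0.5149, -0.287 , -0.7272]), np.float64(0.6426356849178887))
s (array([ 0.5146, -0.2869, -0.457 ]), np.float64(0.23055895721341532))
s2 (array([ 0.5149, -0.2841, -0.3187]), np.float64(0.7829968336724559))
```

```bash
python3 -m inch '[1,0,-0.5,0,0,-0.73,0, 1,-0.947,-0.25,-0.83,0,0,0, 1,-0.947,-0.25,-0.83,0,0,0, 1,-0.947,-0.25,-0.83,0,0,0, 1,-0.947,-0.25,-0.83,0,0,0, 1,-0.947,-0.25,-0.83,0,0,0, 1,-0.947,-0.25,-0.83,0,0,0, 1,-0.947,-0.25,-0.83,0,0,0]' && python3 -m inch '[1,-0.947,-0.25,-0.83,0,0,0, 1,-0.947,-0.25,-0.83,0,0,0, 1,-0.947,-0.25,-0.83,0,0,0, 1,-0.947,-0.25,-0.83,0,0,0, 1,-0.947,-0.25,-0.83,0,0,0, 1,-0.967,0,-0.26,0,0,0, 1,-0.967,0,-0.26,0,0,0, 1,-0.967,0,-0.26,0,0,0]'
```

```text
time_s: 2.77
ee_pos: [0.31, 0.3638, 0.2994]
tool_rot: [-1.305, -1.046, 1.045]
force: [0.9, 0.1, 0.1]
grip_width: 0.0855
time_s: 3.43
ee_pos: [0.4037, 0.108, 0.3365]
tool_rot: [-1.306, -1.045, 1.044]
force: [0.8, 0.0, 0.0]
grip_width: 0.0853
```

```bash
python3 -m inch '[1,-0.967,0,-0.26,0,0,0, 1,-0.967,0,-0.26,0,0,0, 1,-0.967,0,-0.26,0,0,0, 1,-0.967,0,-0.26,0,0,0, 1,-0.967,0,-0.26,0,0,0, 1,-0.967,0,-0.26,0,0,0, 1,-0.967,0,-0.26,0,0,0, 1,-0.967,0,-0.26,0,0,0]' && python3 -m inch '[0.6,-0.967,0,-0.26,0,0,0, 0.5,-0.967,0,-0.26,0,0,0, 0.5,-0.967,0,-0.26,0,0,0, 0.5,-0.7,0.75,-0.75,0,0,0, 0.5,-0.7,0.75,-0.75,0,0,0, 0.5,-0.7,0.75,-0.75,0,0,0, 0.5,-0.7,0.75,-0.75,0,0,0, 0.5,0,0,0,0,0,0]'
cat > rel.py <<'E'
import sys; from h import *
np.set_printoptions(precision=3,suppress=True)
# target x y z yaw(tool x) -> units
o=ctrl.get_obs(); M=R.from_rotvec(o["tool_rot"]).as_matrix(); yaw=np.arctan2(M[1,0],M[0,0])
t=np.array([float(v) for v in sys.argv[1:5]])
print("pos",np.array(o["ee_pos"]),"yaw",yaw,"tilt",M[2],"F",np.array(o["force"]),"Mz",np.array(o["wrist_torque"]),"w",o["grip_width"],"t",o["time_s"])
print("shift units",M.T@(t[:3]-o["ee_pos"])/.03,"turn y units",-np.degrees(t[3]-yaw)/6)
print("j",np.array(o["joint_pos"]))
E
python3 rel.py .5197 -.377 .11 1.35
```

```text
time_s: 4.1
ee_pos: [0.4136, -0.132, 0.3366]
tool_rot: [-1.306, -1.046, 1.044]
force: [1.5, -0.6, 1.0]
grip_width: 0.0858
time_s: 4.77
ee_pos: [0.4872, -0.3248, 0.2399]
tool_rot: [-1.301, -1.037, 1.05]
force: [-0.2, 2.0, -0.6]
grip_width: 0.0427
pos [ 0.487 -0.325  0.24 ] yaw 1.3488153531638525 tilt [-0.003 -1.     0.008] F [-0.213  1.956 -0.592] Mz [ 0.137  0.049 -0.029] w 0.04267325776058606 t 4.7667
shift units [-1.442  4.322 -1.477] turn y units -0.011312543987463975
j [-0.101  0.425  0.828  1.719 -0.331  1.153  2.171]
```

```bash
python3 -m inch '[0.5,-0.24,0.72,-0.245,0,0,0, 0.5,-0.24,0.72,-0.245,0,0,0, 0.5,-0.24,0.72,-0.245,0,0,0, 0.5,-0.24,0.72,-0.245,0,0,0, 0.5,-0.24,0.72,-0.245,0,0,0, 0.5,-0.24,0.72,-0.245,0,0,0, 0.4,0,0,0,0,0,0, 0.4,0,0,0,0,0,0]'; python3 rel.py .5197 -.377 .075 1.35
python3 - <<'E'
from h import *
b=np.mean([ctrl.grab_frame("side") for _ in range(3)],0)[170:270,300:400,::-1].astype(np.uint8); a=np.mean([ctrl.grab_frame("top") for _ in range(3)],0)[130:230,300:400,::-1].astype(np.uint8)
cv2.imwrite("pics/f.png",np.hstack([cv2.resize(x,(400,400),interpolation=cv2.INTER_CUBIC) for x in(b,a)]))
E
```

```text
time_s: 5.43
ee_pos: [0.5201, -0.3736, 0.1162]
tool_rot: [-1.304, -1.044, 1.046]
force: [-0.6, -0.9, -0.3]
grip_width: 0.0342
pos [ 0.52  -0.374  0.116] yaw 1.3501307806616836 tilt [ 0.    -1.     0.002] F [-0.582 -0.918 -0.313] Mz [ 0.003 -0.029  0.017] w 0.03416552171944016 t 5.4333
shift units [-0.115  1.374 -0.015] turn y units 0.0012488633260653071
j [ 0.068  0.644  0.715  1.704 -0.492  0.983  2.315]
```

View pics/f.png

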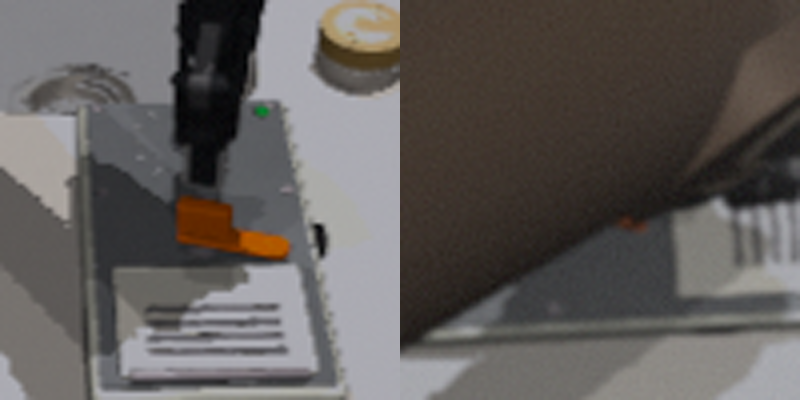

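The side view shows the fingertips centred just above the ridge at crop (205,190). The arm hides the top view. Next I lower and grip.

```bash
python3 -m inch '[0.4,-0.06,0.5,0,0,0,0, 0.4,-0.05,0.5,0,0,0,0, 0.4,0,0.34,0,0,0,0, 0.4,0,0,0,0,0,0, 0,0,0,0,0,0,0, 0,0,0,0,0,0,0, 0,0,0,0,0,0,0, 0,0,0,0,0,0,0]'; python3 rel.py .5197 -.377 .075 1.35
```

```text
time_s: 6.4
ee_pos: [0.5197, -0.3779, 0.0765]
tool_rot: [-1.307, -1.044, 1.046]
force: [0.4, -3.8, -4.0]
grip_width: 0.0091
pos [ 0.52  -0.378  0.077] yaw 1.3498123708582384 tilt [-0.001 -1.    -0.   ] F [ 0.413 -3.824 -4.008] Mz [-0.732  0.011 -0.066] w 0.009065105281822559 t 6.4
shift units [0.03  0.051 0.007] turn y units -0.0017917263227682151
j [ 0.096  0.692  0.682  1.726 -0.531  0.916  2.348]
```

```bash
python3 -m inch '[0,0,0,0,0,0.9,0, 0,0,0,0,0,0.9,0, 0,0,0,0,0,0.9,0, 0,0,0,0,0,0.9,0, 0,0,0,0,0,0.9,0, 0,0,0,0,0,0.9,0, 0,0,0,0,0,0.9,0, 0,0,0,0,0,0.9,0]'; python3 rel.py .5197 -.377 .0765 0.05;  python3 -m inch '[0,0,0,0,0,0.9,0, 0,0,0,0,0,0.9,0, 0,0,0,0,0,0.9,0, 0,0,0,0,0,0.9,0, 0,0,0,0,0,0.9,0, 0,0,0,0,0,0.4,0, 0,0,0,0,0,0,0, 0,0,0,0,0,0,0]'; python3 rel.py .5197 -.377 .0765 0.05
```

```text
time_s: 7.07
ee_pos: [0.5196, -0.3782, 0.0766]
tool_rot: [-1.522, -0.463, 0.464]
force: [-1.0, -5.4, -6.3]
grip_width: 0.0092
pos [ 0.52  -0.378  0.077] yaw 0.5913641696302397 tilt [-0.001 -1.    -0.001] F [-0.979 -5.362 -6.336] Mz [-0.998  0.101  0.095] w 0.009241694923176698 t 7.0667
shift units [0.025 0.003 0.031] turn y units 5.1696470165695185
j [-0.011  0.765  0.871  1.733 -0.69   0.979  1.721]
time_s: 7.73
ee_pos: [0.5195, -0.3783, 0.0766]
tool_rot: [-1.572, -0.065, 0.065]
force: [-1.7, -4.8, -5.5]
grip_width: 0.0093
pos [ 0.519 -0.378  0.077] yaw 0.08273789882802339 tilt [-0.001 -1.    -0.002] F [-1.733 -4.817 -5.547] Mz [-1.158  0.201 -0.1  ] w 0.00933989917918662 t 7.7333
shift units [0.011 0.002 0.042] turn y units 0.31262390549533736
j [-0.07   0.825  0.99   1.737 -0.794  1.034  1.294]
```

```bash
python3 -m inch '[0,0,0,0,0,0.4,0, 0,0,0,0,0,0.4,0, 0,0,0,0,0,0.4,0, 0,0,0,0,0,0,0, 0,0,0,0,0,0,0, 0,0,0,0,0,0,0, 0,0,0,0,0,0,0, 0,0,0,0,0,0,0]'; python3 rel.py .5197 -.377 .0765 0.05
```

```text
time_s: 8.4
ee_pos: [0.5194, -0.3783, 0.0766]
tool_rot: [-1.573, 0.032, -0.03]
force: [-2.2, -5.6, -5.6]
grip_width: 0.009
pos [ 0.519 -0.378  0.077] yaw -0.03949771076468343 tilt [-0.001 -1.    -0.002] F [-2.209 -5.611 -5.586] Mz [-1.332  0.449  1.365] w 0.009015385170190036 t 8.4
shift units [0.008 0.005 0.045] turn y units -0.854640183816486
j [-0.082  0.841  1.018  1.737 -0.817  1.049  1.189]
```

```bash
python3 -m inch '[0.4,0,0,0,0,0,0, 0.4,0,0,0,0,0,0, 0.4,0,0,0,0,0,0, 0.4,0,0,0,0,0,0, 0.4,0,-0.7,0,0,0,0, 0.5,0,-0.9,0,0,0,0, 0.5,0,-0.9,0,0,-0.9,0, 0.5,0,0,0,0,-1,0]';python3 -m inch '[0.5,0,0,0,0,-1,0, 0.5,0,0,0,0,-1,0, 0.5,0,0,0,0,-1,0, 0.5,0,0,0,0,-1,0, 0.5,0,0,0,0,-1,0, 0.5,0,0,0,0,-1,0, 0.5,0,0,0,0,-1,0, 0.5,0,0,0,0,-1,0]'; python3 -m inch '[0.5,0,0,0,0,-1,0, 0.5,0,0,0,0,-1,0, 0.5,0,0,0,0,-1,0, 0.5,0,0,0.8,0,0,0, 0.5,0,0,0.8,0,0,0, 0.5,0,0,0.8,0,0,0, 0.5,0,0,0.8,0,0,0, 0.5,0,0,0,0,0,0]'; python3 rel.py .3735 -.3053 .07 1.31
```

```text
time_s: 9.07
ee_pos: [0.5215, -0.3793, 0.1567]
tool_rot: [-1.572, -0.13, 0.122]
force: [0.0, -0.3, 1.1]
grip_width: 0.0424
time_s: 9.73
ee_pos: [0.5202, -0.377, 0.1518]
tool_rot: [-1.427, -0.78, 0.779]
force: [0.3, 0.3, -0.7]
grip_width: 0.0428
time_s: 10.4
ee_pos: [0.4227, -0.3517, 0.1517]
tool_rot: [-1.321, -1.011, 1.01]
force: [-0.9, 0.0, -0.3]
grip_width: 0.0433
pos [ 0.423 -0.352  0.152] yaw 1.3046888359555353 tilt [ 0.002 -1.     0.002] F [-0.902  0.02  -0.327] Mz [-0.048 -0.011  0.007] w 0.04326157823357813 t 10.4
shift units [1.055 2.727 1.984] turn y units -0.050717880674910426
j [-0.001  0.466  0.813  1.905 -0.414  0.948  2.312]
```

Next I move above the knob, then check both the turnbutton and the alignment.

```bash
python3 -m inch '[0.5,0.35,0.4,0.7,0,0,0, 0.5,0.35,0.5,0.7,0,0,0, 0.5,0.35,0.8,0.58,0,0,0, 0.5,0,0.7,0,0,0,0, 0.5,0,0,0,0,0,0, 0.5,0,0,0,0,0,0, 0.5,0,0,0,0,0,0, 0.5,0,0,0,0,0,0]'; python3 rel.py .3735 -.3053 .017 1.31
python3 - <<'E'
from h import *
b=np.mean([ctrl.grab_frame("side") for _ in range(3)],0)[180:290,260:400,::-1].astype(np.uint8); a=np.mean([ctrl.grab_frame("top") for _ in range(3)],0)[140:270,285:415,::-1].astype(np.uint8)
cv2.imwrite("pics/g.png",np.hstack([cv2.resize(b,(400,314),interpolation=cv2.INTER_CUBIC),cv2.resize(a,(314,314),interpolation=cv2.INTER_CUBIC)]))
E
```

```text
time_s: 11.07
ee_pos: [0.3792, -0.3076, 0.0807]
tool_rot: [-1.324, -1.015, 1.014]
force: [-0.7, -0.6, 0.0]
grip_width: 0.0429
pos [ 0.379 -0.308  0.081] yaw 1.3084358522013786 tilt [-0.001 -1.    -0.002] F [-0.693 -0.602  0.044] Mz [-0.004  0.016 -0.016] w 0.04294806837437306 t 11.0667
shift units [0.027 2.122 0.209] turn y units -0.014936511232614734
j [-0.007  0.469  0.756  2.109 -0.48   0.736  2.369]
```

View pics/g.png

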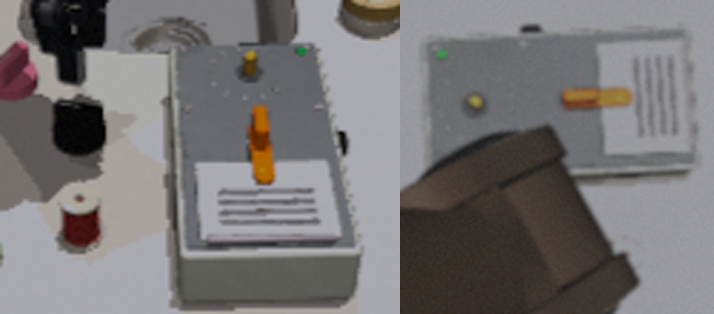

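```bash
python3 -m inch '[0.5,0.03,0.6,0.21,0,0,0, 0.5,0,0.6,0,0,0,0, 0.5,0,0.5,0,0,0,0, 0.5,0,0.42,0,0,0,0, 0.5,0,0,0,0,0,0, 0,0,0,0,0,0,0, 0,0,0,0,0,0,0, 0,0,0,0,0,0,0]';python3 -m inch '[0,0,0,0,0,0,0, 0,0,0,0,0,0,0, 0,0,0,0,0,0,0, 0,0,0,0,0,0,0, 0,0,0,0,0,0,0, 0,-0,-0.3,0,0,0,0, 0,0,-0.5,0,0,0,0, 0,0,-0.5,0,0,0,0]'; python3 rel.py .515 -.287 .15 0.99
```

```text
time_s: 12.03
ee_pos: [0.3727, -0.3044, 0.0168]
tool_rot: [-1.323, -1.015, 1.014]
force: [-0.1, 0.2, 0.0]
grip_width: 0.0131
time_s: 12.7
ee_pos: [0.3718, -0.3038, 0.0557]
tool_rot: [-1.321, -1.013, 1.014]
force: [-0.7, -0.8, -0.7]
grip_width: 0.0128
pos [ 0.372 -0.304  0.056] yaw 1.3082623138761922 tilt [ 0.    -1.     0.001] F [-0.686 -0.812 -0.702] Mz [-0.064 -0.05  -0.029] w 0.012771043183668293 t 12.7
shift units [ 1.779 -3.146 -4.461] turn y units 3.039181227195618
j [ 0.026  0.501  0.717  2.14  -0.525  0.681  2.411]
```

```bash
python3 -m inch '[0,0,-0.9,0,0,0.8,0, 0,0,-0.9,0,0,0.8,0, 0,0,-0.9,0,0,0.8,0, 0,0,-0.4,0,0,0.64,0, 0,0,0,0,0,0,0, 0,0,0,0,0,0,0, 0,0,0,0,0,0,0, 0,0,0,0,0,0,0]'; python3 rel.py .5142 -.2865 .125 0.99
```

```text
time_s: 13.37
ee_pos: [0.3717, -0.3034, 0.1471]
tool_rot: [-1.428, -0.772, 0.773]
force: [-0.7, -0.4, 0.3]
grip_width: 0.0126
pos [ 0.372 -0.303  0.147] yaw 0.9916601008924406 tilt [-0.    -1.     0.001] F [-0.699 -0.351  0.275] Mz [ 0.005 -0.02   0.014] w 0.012551196710895336 t 13.3667
shift units [ 3.071  0.733 -3.667] turn y units 0.015852795783791482
j [-0.18   0.381  0.964  2.076 -0.406  0.884  2.008]
```

```bash
python3 -m inch '[0,0.51,0,-0.61,0,0,0, 0,0.51,0,-0.61,0,0,0, 0,0.51,0,-0.61,0,0,0, 0,0.51,0,-0.61,0,0,0, 0,0.51,0.3,-0.61,0,0,0, 0,0.51,0.43,-0.61,0,0,0, 0,0,0,0,0,0,0, 0,0,0,0,0,0,0]'; python3 rel.py .5142 -.2865 .113 0.99
cat > look.py <<'E'
import sys; from fit import *
n=sys.argv[1]
S=np.mean([ctrl.grab_frame("side") for _ in range(8)],0);T=np.mean([ctrl.grab_frame("top") for _ in range(4)],0); np.save(n+"S.npy",S)
c=lambda I,l,t,r,b,w,h:cv2.resize(I[t:b,l:r,::-1].astype(np.uint8),(w,h),interpolation=cv2.INTER_CUBIC)
cv2.imwrite(f"pics/{n}.png",np.hstack([c(S,320,165,380,225,480,480),c(T,285,140,345,220,320,480)]))
E
python3 look.py k
```

```text
time_s: 14.03
ee_pos: [0.5141, -0.2868, 0.1238]
tool_rot: [-1.426, -0.771, 0.776]
force: [-0.5, -0.2, -0.8]
grip_width: 0.0126
pos [ 0.514 -0.287  0.124] yaw 0.9922271652549852 tilt [-0.002 -1.     0.003] F [-0.505 -0.162 -0.781] Mz [0.017 0.053 0.04 ] w 0.012624701524285888 t 14.0333
shift units [0.01  0.361 0.   ] turn y units 0.021267861564805257
j [-0.172  0.596  0.853  1.835 -0.539  0.964  1.91 ]
```

View pics/k.png

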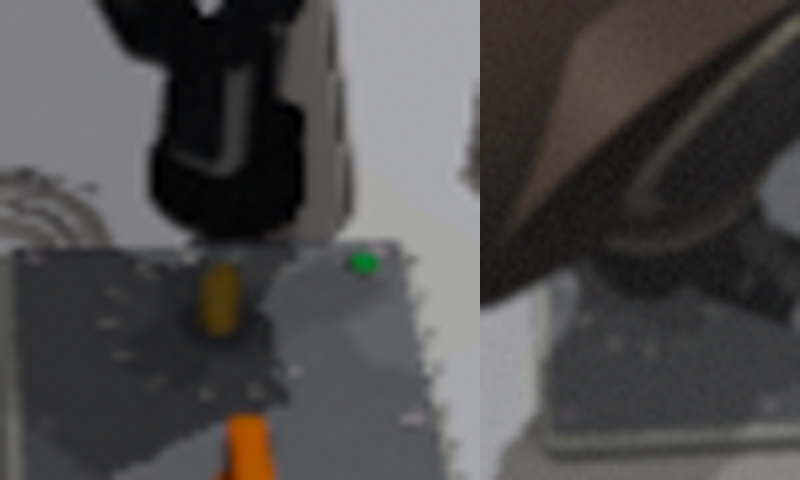

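```bash
python3 - <<'E'
from fit import *
z=ctrl.get_obs()["ee_pos"][2]-.0168; print(z)
for x in(.513,.515,.517): print(x,proj("side",(x,-.287,z+.007)),proj("side",(x,-.287,.07)))
S=np.load("kS.npy"); 
for r in range(184,193): 
    v=S[r,330:366].mean(1); d=np.where(v<60)[0]; print(r, d.min()+330,d.max()+330, v[[d.min()-1,d.min(),d.max(),d.max()+1]].astype(int))
for r in range(199,206): 
    v=(S[r,340:356,0]-S[r,340:356,2]).clip(4)-4; print(r,(v*np.arange(340,356)).sum()/v.sum())
S0=np.load("S0.npy")
for r in range(199,206): 
    v=(S0[r,340:356,0]-S0[r,340:356,2]).clip(4)-4; print(r,(v*np.arange(340,356)).sum()/v.sum())
E
```

```text
0.10937093651251613
0.513 [346.8299 186.3105] [345.8521 202.0904]
0.515 [347.7052 186.3252] [346.7009 202.1047]
0.517 [348.5806 186.3399] [347.5497 202.1189]
184 339 357 [86 14  8 66]
185 339 357 [80  5  7 65]
186 339 357 [81  5  3 65]
187 339 357 [80  5  6 65]
188 339 357 [81  3  7 65]
189 339 357 [86 18  5 64]
190 339 357 [110  58  23  67]
191 340 357 [96 42 59 78]
192 341 356 [100  52  21  66]
199 347.251875
200 347.1455
201 347.1190727081138
202 347.04299889746414
203 346.87170010559663
204 346.853829557713
205 346.9262960649594
199 347.21650943396224
200 347.1410709431911
201 347.1310634328358
202 347.0479921645446
203 346.91507720254316
204 346.8514230583695
205 346.9352640545145
```

Side-view edges put the knob at x 0.5157 and the shaft at 0.5154, so they line up. I descend gently.

```bash
python3 -m inch '[0,0,0.25,0,0,0,0, 0,0,0.25,0,0,0,0, 0,0,0.2,0,0,0,0, 0,0,0.1,0,0,0,0, 0,0,0.1,0,0,0,0, 0,0,0.1,0,0,0,0, 0,0,0,0,0,0,0, 0,0,0,0,0,0,0]'; python3 rel.py .5142 -.2865 .085 0.99
```

```text
time_s: 15.3
ee_pos: [0.5143, -0.2875, 0.0959]
tool_rot: [-1.429, -0.772, 0.772]
force: [-0.6, 0.6, -0.1]
grip_width: 0.0128
pos [ 0.514 -0.287  0.096] yaw 0.9900751882958031 tilt [-0. -1.  0.] F [-0.563  0.574 -0.139] Mz [-0.008  0.062 -0.039] w 0.012801668844494093 t 15.3
shift units [0.024 0.363 0.021] turn y units 0.0007179953363832151
j [-0.148  0.629  0.822  1.857 -0.576  0.912  1.937]
```

```bash
for i in 1 2; do python3 -m inch '[0,0,0.04,0,0,0,0, 0,0,0.03,0,0,0,0, 0,0,0.03,0,0,0,0, 0,0,0,0,0,0,0, 0,0,0,0,0,0,0, 0,0,0,0,0,0,0, 0,0,0,0,0,0,0, 0,0,0,0,0,0,0]'; done; python3 rel.py .5142 -.2865 .085 0.99
```

```text
time_s: 15.97
ee_pos: [0.5141, -0.2872, 0.0928]
tool_rot: [-1.429, -0.772, 0.772]
force: [-1.6, 1.6, -0.4]
grip_width: 0.013
time_s: 16.63
ee_pos: [0.5141, -0.2872, 0.0897]
tool_rot: [-1.429, -0.771, 0.772]
force: [-4.0, 2.4, -0.5]
grip_width: 0.0127
pos [ 0.514 -0.287  0.09 ] yaw 0.9902315657843057 tilt [ 0.    -1.     0.001] F [-3.996  2.356 -0.489] Mz [ 0.666  1.037 -0.032] w 0.012676899371511924 t 16.6333
shift units [0.022 0.158 0.009] turn y units 0.0022112903533924246
j [-0.143  0.637  0.815  1.861 -0.584  0.901  1.943]
```

The lateral force acts along the knob's -x, and there is no vertical load. That fits the socket being on the shaft with flat against flat, so I ease over by 0.6 mm and continue.

```bash
for i in 1 2; do python3 -m inch '[0,0,0.03,0.01,0,0,0, 0,0,0.03,0.01,0,0,0, 0,0,0.03,0.0,0,0,0, 0,0,0,0,0,0,0, 0,0,0,0,0,0,0, 0,0,0,0,0,0,0, 0,0,0,0,0,0,0, 0,0,0,0,0,0,0]'; done; python3 rel.py .5142 -.2865 .079 0.99
```

```text
time_s: 17.3
ee_pos: [0.5139, -0.2871, 0.0873]
tool_rot: [-1.429, -0.772, 0.772]
force: [-3.9, 2.7, 1.1]
grip_width: 0.0128
time_s: 17.97
ee_pos: [0.5137, -0.2869, 0.0848]
tool_rot: [-1.43, -0.772, 0.772]
force: [-1.6, 1.1, 2.7]
grip_width: 0.0128
pos [ 0.514 -0.287  0.085] yaw 0.990222757105134 tilt [ 0.    -1.    -0.001] F [-1.585  1.069  2.717] Mz [0.203 0.318 0.024] w 0.012774372452785652 t 17.9667
shift units [ 0.021  0.193 -0.005] turn y units 0.0021271736634547876
j [-0.14   0.641  0.809  1.867 -0.591  0.89   1.948]
```

```bash
for i in 1 2; do python3 -m inch '[0,0,0.03,0.005,0,0,0, 0,0,0.03,0,0,0,0, 0,0,0.03,0,0,0,0, 0,0,0.02,0,0,0,0, 0,0,0,0,0,0,0, 0,0,0,0,0,0,0, 0,0,0,0,0,0,0, 0,0,0,0,0,0,0]'; done; python3 rel.py .5142 -.2865 .079 0.99
```

```text
time_s: 18.63
ee_pos: [0.5137, -0.287, 0.0816]
tool_rot: [-1.43, -0.772, 0.771]
force: [-1.4, 0.9, 5.4]
grip_width: 0.0125
time_s: 19.3
ee_pos: [0.5137, -0.287, 0.0787]
tool_rot: [-1.431, -0.773, 0.771]
force: [-0.2, 0.8, 8.8]
grip_width: 0.0125
pos [ 0.514 -0.287  0.079] yaw 0.9901623231638516 tilt [ 0.    -1.    -0.001] F [-0.226  0.751  8.793] Mz [0.288 0.309 0.01 ] w 0.012533938214549973 t 19.3
shift units [ 0.022 -0.011 -0.004] turn y units 0.0015500720343175165
j [-0.134  0.649  0.801  1.871 -0.599  0.879  1.954]
```

```bash
python3 -m inch '[0,0,0.03,0,0,0,0, 0,0,0.03,0,0,0,0, 0,0,0,0,0,0,0, 0,0,0,0,0,0,0, 0,0,0,0,0,0,0, 0,0,0,0,0,0,0, 0,0,0,0,0,0,0, 0,0,0,0,0,0,0]'; python3 rel.py .5142 -.2865 .079 0.99; python3 look.py p
```

```text
time_s: 19.97
ee_pos: [0.5139, -0.2871, 0.0783]
tool_rot: [-1.43, -0.774, 0.77]
force: [-5.5, 4.5, 24.0]
grip_width: 0.013
pos [ 0.514 -0.287  0.078] yaw 0.9899320224111003 tilt [ 0.002 -1.    -0.002] F [-5.545  4.467 23.983] Mz [ 1.018  1.186 -0.053] w 0.012958675983158922 t 19.9667
shift units [ 0.023 -0.024  0.003] turn y units -0.0006491381575708652
j [-0.133  0.649  0.8    1.871 -0.601  0.878  1.956]
```

View pics/p.png

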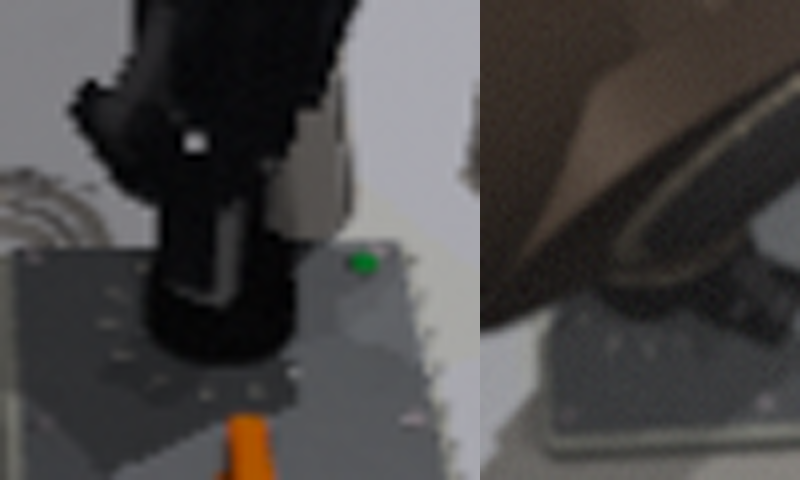

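```bash
python3 -m inch '[0,0,-0.01,0,0,0,0, 0,0,0,0,0,0,0, 0,0,0,0,0,0,0, 0,0,0,0,0,0,0, 0,0,0,0,0,0,0, 0,0,0,0,0,0,0, 0,0,0,0,0,0,0, 0,0,0,0,0,0,0]' && python3 -c "
from rig import ctrl
print(ctrl.finish_job())"
```

```text
time_s: 21.23
ee_pos: [0.5139, -0.2871, 0.0783]
tool_rot: [-1.43, -0.774, 0.77]
force: [-4.7, 4.1, 21.5]
grip_width: 0.0128
the job is handed in; nothing more can be done
None
```

The refit is done and handed in at about 21 s, with the gripper still holding the black knob pressed in at the stop.

**Turnbutton:** I turned it clockwise until the wrist moment jumped to about 1.4 N m. The pictures from both cameras then showed its arm lying across the shut cover.

**Knob:** I gripped the black knob, turned it about 18° to match the shaft's flat, and pushed it on.
- **Depth:** its underside ended about 1.5–2 mm above the panel, against the 2 mm expected when pressed in.
- **Force:** the load rose from 5.4 to 8.8 N over the shaft's travel, as its spring should give. It then jumped to 24 N at the stop, and I eased it to 21.5 N and held there.

**What I couldn't confirm:**
- **Flat direction:** single fits of it ranged from -0.32 to -0.78 rad, so I used -0.58. The fit itself was confirmed only by the knob sliding fully on.
- **Sideways load:** about 6 N remained on the knob at the end.
- **Last views:** the final crops did not show the cover, wax pot or red thread. The cover and thread looked undisturbed after the turnbutton step, and the pot was only partly in that crop. The arm did not go near them afterwards.

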